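# Ring for service and present the lime dish

### The job

Ring for service: press the red paddle of the call bell all the way down to its stop and let it spring back up. Then pick up the brass dish by its hoop handle, lift it straight up about 10 cm above the wooden board and give it a quarter turn in the air, so that its two ears point along the board's long direction, keeping the dish level and the loose lime resting in its middle throughout. Finish holding the dish still up there over the middle of the board, and leave everything else on the worktop where it is.

Things in the scene. Friction and masses are not known exactly. Their poses are not given: they have to be found in the camera images.
- board: dark wooden serving board, fixed, 200 x 340 x 18 mm; origin at the centre of its underside on the worktop, x axis along its short side, y axis along its long side; lies either to the robot's left or its right, turned up to 0.3 rad. Its top is 18 mm above the worktop. A salt pot stands on its +y end
- dish: round shallow brass dish, loose, about 0.28 kg, on the board; 186 mm across, rim 30 mm high; origin at the centre of its underside, z up. Two ears (loops 48 mm wide, reaching 126 mm from the middle, 27 mm up) lie along its x axis; the hoop handle stands in its y-z plane. Floor: shallow 8-degree cone, lowest in the middle. At the start dish x is within 0.25 rad of board x, at the end along board y
- dish_grip (a point): centre of the hoop's black grip bar, 132 mm above the dish's underside, over its middle. The bar runs along dish y: 84 mm long, 14 mm wide (dish x), 18 mm tall; from its ends 8 mm brass rods run down and outwards to the rim. Free space on both sides along dish x for fingers; the lime's top is 73 mm below the bar
- dish_middle (a point): point of the dish where the lime's centre lies when it rests in the middle, 29 mm above the dish's underside
- lime_center (a point): centre of the loose green lime, a ball 42 mm in diameter, 45 g
- bell: call bell, fixed, white base 150 x 80 x 12 mm with a steel dome (68 mm across, top 63 mm above the worktop, centre 50 mm towards +x) at its far end and the red paddle at its near end; origin at the centre of the base's underside, x axis from the paddle towards the dome; on the other side of the robot from the board, turned up to 0.3 rad
- paddle (a joint): red paddle of the bell, 95 x 56 x 6 mm, hinged along bell y 20 mm to bell +x from the bell's origin, 30 mm above the worktop; its free end points to bell -x, raised. 0 rad at rest, 0.25 rad down on its stop (plate level, upper face 33 mm above the worktop). Spring: about 3 N at the press point to start, 7 N at the stop; springs back by itself
- paddle_press (a point): point on the paddle's upper face where to press, 80 mm from the hinge towards the free end and in the middle of its width; about 53 mm above the worktop at rest, 33 mm at the stop (there 60 mm towards bell -x from the bell's origin)
- salt_pot: blue salt pot, 34 mm across, 40 mm tall, loose, standing on the board 143 mm from its middle towards its +y end (top 58 mm above the worktop): when turned, an ear comes above it; origin at its underside
- pepper_mill: wooden pepper mill, 48 mm across, 130 mm tall, loose, standing beyond the bell's dome; origin at its underside
- spoon: steel spoon, loose, lying beside the bell, on its -y side
- mug: blue mug, 82 mm across, 90 mm tall, loose, standing ahead of the robot at the far side between board and bell; origin at its underside
- jar: amber jar, 72 mm across, 100 mm tall, loose, standing beside the bell, on its +y side; origin at its underside
Things that resemble listed ones, but are neither listed nor needed, are in the scene too. Leave any orange look-alike of the bell alone. There is more than one size of the part that bears lime_center; the job needs the smallest.

How it is judged:
By the outcome, as a careful person would: the job done as asked, in the order asked, and still so for the second after the job is handed in, while the arm keeps its last pose, push and grip.
It also fails if it takes over 54 s, if anything falls off the work surface, if the arm or the gripper's body presses on something with over 40 N, if the wrist force passes 120 N, or if a joint passes its speed limit or range.

### The arm

A 6-joint arm with a two-finger parallel gripper is mounted at the origin on the work surface. World frame = base frame: x ahead of the robot, y to its left, z up, the work surface at z = 0. Lengths are in m, angles in degrees, forces in N, time in s.
With the tool pointing down it reaches from about 0.225 to 0.875 m from the base axis. Payload 3.4 kg.
Tool frame: the origin (TCP) lies on the centre line of the jaws, within the pads' length; the fingertips stand 19 mm ahead of it and the grasp point (between the pads) is the TCP; z points along the fingers, y is the line along which they close (so a half turn about z gives the same grasp; the last joint's range is limited). The gripper opens to 85 mm and grips with 20 to 120 N. Pads are 22 mm wide; open, the fingers measure 114 mm over their backs; the gripper's body (76 mm by 85 mm) begins 54 mm behind the grasp point. The pads swing forward as they close: fully open they stand 13 mm farther back than shut.
Start: joints at [61.135, 15.808, 86.224, -0, 77.962, -6.933], TCP at [0.215, 0.533, 0.25] pointing down, gripper open.
Joint ranges: [-165.64, 165.64], [-43.16, 119.46], [12.63, 154.43], [-67.54, 247.53], [6.08, 155.33], [-154.97, 154.97]. Speed limits (degrees/s): [147.25, 147.25, 180, 180, 180, 180].

### API

Orientations are given as [roll, pitch, yaw] about the fixed x, y, z axes, in that order (R = Rz(yaw) Ry(pitch) Rx(roll)).
In Python, from rig import r, vision, job_done, models gives the robot as it stands.
- The arm moves only by the shell command python3 -m crank 'ROWS' [FORCE]. ROWS is JSON, a list of rows, each a list of 7 numbers: the shift along the tool's x, y, z as a fraction of full scale, then the turn, a rotation vector about the tool's x, y, z as a fraction of full scale, then the finger opening in mm, from 0 to 85.4. A call has 1 to 8 rows; each row is the pose to reach, as a shift and turn from the pose commanded when the call began, along the tool's axes at that moment; what a row does not reach only later rows make up. Full scale, the value 1, is 0.2 m for a shift and 90 degrees for a turn. A row lasts 1/12 s, in which the tool goes at most 41.7 mm and 7.16 degrees, less where a joint would pass 70% of its speed; a pose out of reach is approached as far as the arm can. A call with a number of a shift or a turn outside -1 to 1 is refused whole. A call with a gripper value outside its range is refused whole. The fingers move at their own pace and stop on an object; FORCE is the grip in N (left out, the last holds). Time passes only in rows, so rows that repeat a pose let the fingers close. It gives the time, the measured TCP pose, the force, the opening and the grip force at its end, in the units of the state.
- r.observe(): the state, without advancing time (a new reading comes with each control period).
- vision.get_image(name): name is "scene" or "top" or "wrist"; returns a dict with "pixels" (480x640x3 uint8, blue, green, red), "z_map" (480x640 float32, m along the optical axis (not along the pixel's ray), 0 where there is no reading), "fov_y" (degrees; the focal length in pixels is half the picture's height over the tangent of half this angle, whatever the lens; pixels are square), "cx", "cy" (the principal point, pixels), "T" (4x4, takes a point from camera to world coordinates); the wrist camera has in their place "tool_from_camera" (4x4, takes a point from camera to tool coordinates, whose origin is the TCP and whose axes are the flange's). Camera axes: x right, y down, z forward; pixel columns grow to the right and rows downward; lengths in m; the calibration is good to about 2 mm. A picture is of the moment at which its call begins: read the wrist's pose just before it.
- job_done(): hands the job in; it is judged then, once.
Trained networks look in the newest picture that a camera, given by its name, has taken for a name from the list of things; names that differ only in an ending like _2 or _b are one class to them, and where a whole thing is asked for, a point or a joint stands for the part that bears it (a point fixed in the world has none). Each returns a list of dicts, best first, with "confidence" (0 to 1); they miss things now and then, are a little off and sometimes report something else, mostly with a low value. They report only what shows in the picture. A call takes as long as a camera call. They do not tell look-alikes from the thing itself.
- models.silhouettes(query, camera): "pixels" (480x640 bool, what is visible of it).
- models.place_of(query, camera): "point" ([x, y, z] in m, in world coordinates, good to about 4 mm: a listed point, or the origin of a listed thing).
The state is a dict: "clock": time; "joints": joint angles; "qvel": joint speeds; "tau": joint torques, N m; "eef_pos": TCP position; "eef_rot": TCP orientation; "force": force on the tool from outside, world axes, zero at the start; "wrist_torque": the same for the moment, N m; "gripper_width": opening from 0.0 (shut) to 1.0 (fully open); "gripper_force": force on a finger pad.
Only numpy, scipy, OpenCV 4.12 (cv2) and the standard library are available. Lean on these libraries where they do the work, as an engineer would, in place of code of your own. Each camera call takes 0.05 s, during which the arm holds its last target. There are 200 camera calls.

## Working session

There is one attempt and no reset: what is moved stays moved. The work goes in short steps, Python scripts to look and compute and a shell command to move; the robot and the scene stay as the last step left them, time stands still between calls to the robot, and variables do not carry over. Pictures are saved under pics/ and viewed, at most 10 in all, crops included, and the job is handed in when it is done.

```bash
mkdir -p pics; ls; cat > h.py <<'E'
import numpy as np, cv2
from rig import r, vision, job_done, models
from scipy.spatial.transform import Rotation as R
def pose():
    s=r.observe(); return np.array(s['eef_pos']), R.from_euler('xyz',s['eef_rot'],degrees=True)
def cloud(im,T=None):
    z=im['z_map']; f=240/np.tan(np.radians(im['fov_y']/2)); v,u=np.mgrid[:480,:640]
    P=np.stack([(u-im['cx'])*z/f,(v-im['cy'])*z/f,z],-1)
    T=im['T'] if T is None else T
    return P@np.array(T)[:3,:3].T+np.array(T)[:3,3]
def rows(p,yaw=None,Rt=None):
    "shift/turn fractions to reach p with rotation"
    q,Rc=pose(); d=Rc.inv().apply(np.array(p)-q)/.2
    if yaw is not None: Rt=R.from_euler('xyz',[180,0,yaw],degrees=True)
    t=(Rc.inv()*Rt).as_rotvec(degrees=True)/90 if Rt is not None else np.zeros(3)
    return np.round(np.r_[d,t],3).tolist()
E
python3 - <<'E'
from h import *
s=r.observe();print(s)
for c in ('top','scene'):
    im=vision.get_image(c); cv2.imwrite(f'pics/{c}1.png',im['pixels'])
    for n in ['board','dish','dish_grip','dish_middle','lime_center','bell','paddle','paddle_press','salt_pot','pepper_mill','spoon','mug','jar']:
        try: print(c,n,[(np.round(d['point'],3).tolist(),round(d['confidence'],2)) for d in models.place_of(n,c)])
        except Exception as e: print(n,e)
E
```

```text
pics
{'clock': 0.0, 'joints': array([ 6.11343085e+01,  1.58470555e+01,  8.62971196e+01, -2.45379179e-03,
        7.79614191e+01, -6.93371030e+00]), 'qvel': array([ 0.06738289, -0.05122987, -0.02330063,  0.02734244, -0.05527346,
       -0.0223905 ]), 'tau': array([ 5.36019706e-04, -4.16772366e+01, -2.45806700e+01, -4.01879106e-04,
        1.11515424e-02, -2.55236046e-05]), 'eef_pos': array([0.21454531, 0.53292613, 0.24943211]), 'eef_rot': array([-1.79894888e+02, -1.03660862e-02,  1.58068523e+02]), 'force': array([-0.37020753,  0.7588861 ,  0.14831252]), 'wrist_torque': array([0.03167473, 0.021832  , 0.00152349]), 'gripper_force': 0.0, 'gripper_width': 1.0008388805310726}
top board []
top dish [([0.511, 0.219, 0.017], 0.72), ([0.507, 0.214, 0.048], 0.21)]
top dish_grip [([0.509, 0.218, 0.152], 0.97), ([0.522, -0.266, 0.054], 0.63)]
top dish_middle [([0.512, 0.216, 0.044], 0.79)]
top lime_center [([0.717, 0.209, 0.03], 0.87), ([0.29, 0.224, 0.031], 0.82), ([0.507, 0.215, 0.047], 0.71)]
top bell [([0.578, -0.268, 0.0], 0.84), ([0.306, -0.303, -0.002], 0.81)]
paddle it knows: bell, board,
[... 629 characters left out ...]
0.043], 0.94), ([0.505, 0.218, 0.022], 0.57)]
scene lime_center [([0.508, 0.211, 0.047], 0.9), ([0.715, 0.21, 0.031], 0.71), ([0.294, 0.225, 0.033], 0.67)]
scene bell [([0.3, -0.301, -0.001], 0.94), ([0.577, -0.266, -0.003], 0.82), ([0.506, 0.219, 0.018], 0.54), ([0.51, 0.212, 0.045], 0.36)]
paddle it knows: bell, board, dish, dish_grip, dish_middle, jar, lime_center, mug, paddle_press, pepper_mill, salt_pot, spoon
scene paddle_press [([0.522, -0.26, 0.052], 0.74), ([0.249, -0.286, 0.053], 0.57)]
scene salt_pot [([0.426, 0.34, 0.019], 0.67)]
scene pepper_mill []
scene spoon [([0.576, -0.369, -0.002], 0.72)]
scene mug [([0.76, 0.008, -0.002], 0.63)]
scene jar [([0.615, -0.149, -0.003], 0.96)]
```

View pics/top1.png

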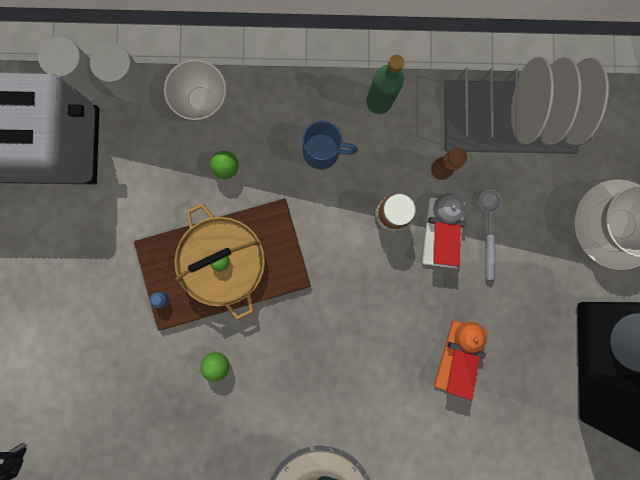

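```bash
python3 - <<'E'
from h import *
im=vision.get_image('top'); W=cloud(im); px=im['pixels'].astype(int)
b,g,rr=px[...,0],px[...,1],px[...,2]
hsv=cv2.cvtColor(im['pixels'],cv2.COLOR_BGR2HSV)
X,Y,Z=W[...,0],W[...,1],W[...,2]
# grip bar: highest points around (0.51,.216)
m=(np.hypot(X-.51,Y-.216)<.07)&(Z>.14)&(Z<.175); P=W[m]
if m.sum()>5:
    c=P.mean(0); w,v=np.linalg.eigh(np.cov(P[:,:2].T)); print('bar',m.sum(),c,'top',np.percentile(Z[m],90),'ang',np.degrees(np.arctan2(*v[::-1,1])),2*np.sqrt(3*w))
# board: height 14..22mm
m=(np.abs(Z-.018)<.006)&(np.abs(X-.5)<.25)&(np.abs(Y-.2)<.22)
P=(W[m][:,:2]*1000).astype(np.float32)
k,l,st,ce=cv2.connectedComponentsWithStats(m.astype(np.uint8))
i=1+np.argmax(st[1:,4]); P=(W[l==i][:,:2]*1000).astype(np.float32)
print('board',cv2.minAreaRect(P),(l==i).sum())
# paddle red
m=(rr>120)&(g<70)&(b<80)&(np.abs(X-.53)<.12)&(np.abs(Y+.265)<.1)
P=W[m]; c=P.mean(0); print('red',m.sum(),c,cv2.minAreaRect((P[:,:2]*1000).astype(np.float32)),Z[m].min(),Z[m].max())
E
```

```text
bar 394 [0.50701036 0.21449755 0.15654919] top 0.1602241203551782 ang 115.96086880079027 [0.01406911 0.0905215 ]
board ((530.3699951171875, 122.20716857910156), (199.95712280273438, 143.18275451660156), 17.070293426513672) 4228
red 1036 [ 0.54858543 -0.26180049  0.04516726] ((549.0001831054688, -266.51300048828125), (64.90963745117188, 88.37359619140625), 83.31234741210938) 0.009253371528361365 0.05890715005240876
```

The top view shows the board on the left, with the dish bar at about (210,260). The white bell with the real paddle is at (443,235), and the orange look-alike at (462,360) is to be left alone. The numbers agree:

| Item | Position / orientation |
|---|---|
| Bar | (.507, .2145), axis 116°, top .160 (expected .159) |
| Board | centre about (.501, .216), yaw 17° |
| Press point | about (.519, -.262), bell yaw about -5° |

Next I'll work out the transit to the bell.

```bash
python3 - <<'E'
from h import *
print(rows((.315,.35,.25),102))
E
```

```text
[-0.807, -0.664, 0.002, 0.0, -0.0, 0.623]
```

```bash
python3 -m crank '[[-0.8,-0.66,0,0,0,0.62,0],[-0.8,-0.66,0,0,0,0.62,0],[-0.8,-0.66,0,0,0,0.62,0],[-0.8,-0.66,0,0,0,0.62,0],[-0.8,-0.66,0,0,0,0.62,0],[-0.8,-0.66,0,0,0,0.62,0],[-0.8,-0.66,0,0,0,0.62,0],[-0.8,-0.66,0,0,0,0.62,0]]'
python3 - <<'E'
from h import *
print(pose()[0],rows((.37,.16,.25),90),rows((.45,-.04,.25),90))
E
```

```text
clock: 2.02
eef_pos: [0.3146, 0.3503, 0.2506]
eef_rot: [180.0, -0.0, 101.8]
force: [-0.0, 0.0, -0.2]
gripper_width: 0.0
gripper_force: 0.0
[0.3145599  0.3502678  0.25061116] [-0.988, 0.077, 0.003, 0.0, -0.0, 0.131] [-2.049, 0.264, 0.002, 0.0, -0.0, 0.131]
```

```bash
python3 -m crank '[[-0.99,0.08,0,0,0,0.13,0],[-0.99,0.08,0,0,0,0.13,0],[-0.99,0.08,0,0,0,0.13,0],[-0.99,0.08,0,0,0,0.13,0],[-0.99,0.08,0,0,0,0.13,0],[-0.99,0.08,0,0,0,0.13,0]]'
python3 -m crank '[[-0.99,0.3,0,0,0,0,0],[-0.99,0.3,0,0,0,0,0],[-0.99,0.3,0,0,0,0,0],[-0.99,0.3,0,0,0,0,0],[-0.99,0.3,0,0,0,0,0],[-0.99,0.3,0,0,0,0,0]]'
python3 -m crank '[[-0.8,0.25,0,0,0,0,0],[-0.8,0.25,0,0,0,0,0],[-0.8,0.25,0,0,0,0,0],[-0.8,0.25,0,0,0,0,0],[-0.8,0.25,0,0,0,0,0],[-0.8,0.25,0,0,0,0,0]]'
python3 - <<'E'
from h import *
p,Rc=pose()
im=vision.get_image('wrist'); cv2.imwrite('pics/w1.png',im['pixels'])
T=np.eye(4);T[:3,:3]=Rc.as_matrix();T[:3,3]=p
W=cloud(im,T@np.array(im['tool_from_camera']))
for n in('paddle_press','bell'): print([(np.round(d['point'],3),d['confidence']) for d in models.place_of(n,'wrist')])
px=im['pixels'].astype(int); m=(px[...,2]>110)&(px[...,1]<60)&(px[...,0]<60)&(W[...,2]>.02)&(W[...,2]<.08)
k,l,st,ce=cv2.connectedComponentsWithStats(m.astype(np.uint8));i=1+np.argmax(st[1:,4])
P=W[l==i];print(len(P),P.mean(0),P.min(0),P.max(0),cv2.minAreaRect((P[:,:2]*1000).astype(np.float32)))
print(p,rows((.519,-.262,.09),90))
E
```

```text
clock: 2.52
eef_pos: [0.3731, 0.1563, 0.2505]
eef_rot: [179.9, 0.2, 90.2]
force: [0.5, 0.6, 0.3]
gripper_width: 0.002
gripper_force: 0.0
clock: 3.02
eef_pos: [0.4365, -0.0424, 0.2506]
eef_rot: [179.8, 0.3, 90.2]
force: [0.6, 0.5, 0.9]
gripper_width: 0.002
gripper_force: 0.0
clock: 3.52
eef_pos: [0.486, -0.1971, 0.2497]
eef_rot: [-180.0, -0.0, 90.4]
force: [-0.2, 0.7, -0.5]
gripper_width: -0.001
gripper_force: 0.0
[(array([ 0.251, -0.284,  0.055]), 0.73), (array([ 0.516, -0.258,  0.05 ]), 0.56)]
[(array([ 0.306, -0.299, -0.   ]), 0.6)]
4990 [ 0.27835122 -0.29342356  0.04537859] [ 0.23007714 -0.33295316  0.02979995] [ 0.32862286 -0.25723837  0.05737759] ((278.81158447265625, -294.927490234375), (56.268890380859375, 89.6379165649414), 73.77914428710938)
[ 0.48597683 -0.1970822   0.24966497] [-0.342, 0.168, 0.8, -0.0, -0.001, 0.007]
```

View pics/w1.png

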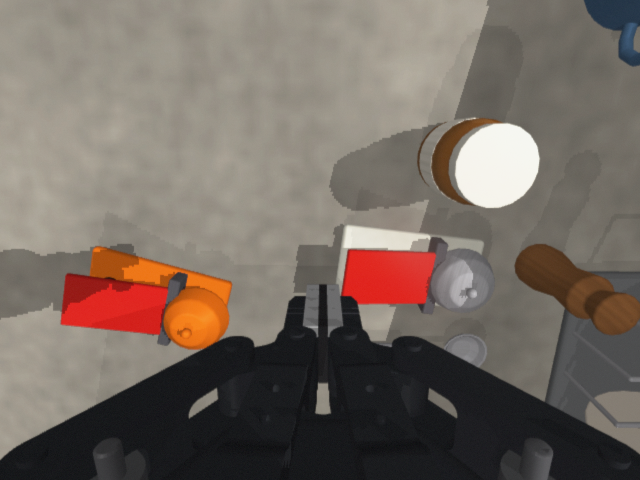

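The wrist view shows the white bell's red paddle at pixel (390,277) and the jar at (490,160). The orange look-alike, at (150,300), is well clear. The press point agrees at (.518, -.261), so I'll move over it and press.

```bash
python3 -m crank '[[-0.32,0.16,0,0,0,0,0],[-0.32,0.16,0.3,0,0,0,0],[-0.32,0.16,0.5,0,0,0,0],[-0.32,0.16,0.7,0,0,0,0],[-0.32,0.16,0.8,0,0,0,0],[-0.32,0.16,0.8,0,0,0,0]]'
python3 -m crank '[[0,0,0.05,0,0,0,0],[0,0,0.1,0,0,0,0],[0,0,0.12,0,0,0,0],[0,0,0.14,0,0,0,0],[0,0,0.16,0,0,0,0],[0,0,0.17,0,0,0,0],[0,0,0.17,0,0,0,0]]'
```

```text
clock: 4.17
eef_pos: [0.5129, -0.2546, 0.0833]
eef_rot: [-179.3, -0.5, 90.6]
force: [-0.6, 1.3, -0.8]
gripper_width: -0.003
gripper_force: 0.0
clock: 4.75
eef_pos: [0.5177, -0.2595, 0.057]
eef_rot: [180.0, 0.0, 90.6]
force: [-2.2, 1.2, 6.6]
gripper_width: 0.002
gripper_force: 2.6
```

```bash
python3 -m crank '[[0,0,0.01,0,0,0,0],[0,0,0.02,0,0,0,0],[0,0,0.025,0,0,0,0],[0,0,0.025,0,0,0,0]]'
python3 -m crank '[[0,0,0.005,0,0,0,0],[0,0,0.01,0,0,0,0],[0,0,0.01,0,0,0,0]]'
```

```text
clock: 5.08
eef_pos: [0.5175, -0.2594, 0.0521]
eef_rot: [-180.0, -0.0, 90.6]
force: [-3.2, 0.7, 6.9]
gripper_width: -0.001
gripper_force: 3.2
clock: 5.33
eef_pos: [0.5175, -0.2594, 0.0517]
eef_rot: [180.0, 0.0, 90.6]
force: [-5.7, 2.6, 15.4]
gripper_width: -0.003
gripper_force: 7.7
```

```bash
python3 -m crank '[[0,0,0.005,0,0,0,0],[0,0,0.005,0,0,0,0],[0,0,0.005,0,0,0,0]]'
python3 -m crank '[[0,0,-0.1,0,0,0,0],[0,0,-0.3,0,0,0,0],[0,0,-0.5,0,0,0,0],[0,0,-0.7,0,0,0,0],[0,0,-0.9,0,0,0,0],[0,0,-0.99,0,0,0,0],[0,0,-0.99,0,0,0,0]]'
python3 - <<'E'
from h import *
print(r.observe()['joints'],rows((.507,-.06,.25),90),rows((.507,.2145,.25),116))
im=vision.get_image('top'); cv2.imwrite('pics/t2.png',im['pixels'][170:300,380:520].repeat(4,0).repeat(4,1))
print(models.place_of('paddle_press','top'))
E
```

```text
clock: 5.58
eef_pos: [0.5176, -0.2595, 0.0515]
eef_rot: [180.0, 0.0, 90.6]
force: [-7.6, 3.1, 20.6]
gripper_width: -0.001
gripper_force: 10.3
clock: 6.17
eef_pos: [0.5209, -0.2614, 0.2526]
eef_rot: [179.3, 0.4, 90.6]
force: [0.5, -0.1, 0.0]
gripper_width: 0.001
gripper_force: 0.0
[-3.35006530e+01  1.59997625e+01  8.56253901e+01  2.69116137e-02
  7.75861252e+01 -3.40649074e+01] [1.007, -0.06, 0.005, 0.007, 0.005, 0.006] [2.38, -0.046, -0.005, 0.006, 0.006, -0.283]
[{'point': [0.2491, -0.2852, 0.0537], 'confidence': 0.9}, {'point': [0.5182, -0.2657, 0.0502], 'confidence': 0.55}]
```

```bash
python3 -m crank '[[0.99,-0.02,0,0,0,0,85],[0.99,-0.02,0,0,0,0,85],[0.99,-0.02,0,0,0,0,85],[0.99,-0.02,0,0,0,0,85],[0.99,-0.02,0,0,0,0,85],[0.99,-0.02,0,0,0,0,85]]'
python3 -m crank '[[0.8,-0.02,0,0,0,-0.28,85],[0.8,-0.02,0,0,0,-0.28,85],[0.8,-0.02,0,0,0,-0.28,85],[0.8,-0.02,0,0,0,-0.28,85],[0.8,-0.02,0,0,0,-0.28,85],[0.8,-0.02,0,0,0,-0.28,85]]'
python3 - <<'E'
from h import *
p,Rc=pose()
im=vision.get_image('wrist'); cv2.imwrite('pics/w2.png',im['pixels'])
T=np.eye(4);T[:3,:3]=Rc.as_matrix();T[:3,3]=p
W=cloud(im,T@np.array(im['tool_from_camera']));X,Y,Z=W[...,0],W[...,1],W[...,2]
m=(np.hypot(X-.507,Y-.2145)<.07)&(Z>.145)&(Z<.175)&(im['pixels'].max(-1)<80);P=W[m]
print(p,m.sum())
if m.sum()>20:
    w,v=np.linalg.eigh(np.cov(P[:,:2].T)); print('bar',P.mean(0),P[:,2].max(),'ang',np.degrees(np.arctan2(*v[::-1,1])),2*np.sqrt(3*w),cv2.minAreaRect((P[:,:2]*1000).astype(np.float32)))
for n in('dish_grip','lime_center'): print([(np.round(d['point'],3),d['confidence']) for d in models.place_of(n,'wrist')])
print(rows((.507,.2145,.25),116))
E
```

```text
clock: 6.77
eef_pos: [0.5098, -0.0556, 0.2442]
eef_rot: [-179.8, -0.3, 90.8]
force: [0.2, 0.3, -0.7]
gripper_width: 0.849
gripper_force: 0.0
clock: 7.27
eef_pos: [0.5055, 0.0995, 0.2445]
eef_rot: [-179.8, -0.0, 115.9]
force: [0.7, -0.3, 0.3]
gripper_width: 0.994
gripper_force: 0.0
[0.50551676 0.09953158 0.24445687] 4284
bar [0.50792073 0.21268636 0.15774227] 0.16153944591577005 ang 116.15121174698699 [0.01403434 0.07339367] ((509.3375244140625, 212.46221923828125), (13.774168968200684, 77.82889556884766), 26.054014205932617)
[(array([0.509, 0.217, 0.153]), 0.84)]
[(array([0.511, 0.215, 0.048]), 0.9)]
[0.527, 0.258, -0.024, -0.001, 0.0, -0.004]
```

View pics/w2.png

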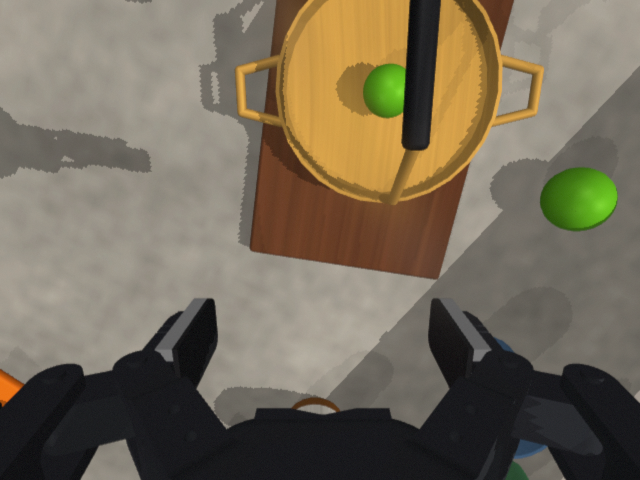

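The wrist view shows the hoop bar at (420,75), aligned with the tool, and the smallest lime at (388,90) in the dish. The bar's line matches the top-camera fit to under 1 mm. Next I'll centre over it and descend to TCP z of about 0.150.

```bash
python3 -m crank '[[0.53,0.255,-0.02,0,0,0,85],[0.53,0.255,-0.02,0,0,0,85],[0.53,0.255,-0.02,0,0,0,85],[0.53,0.255,-0.02,0,0,0,85],[0.53,0.255,-0.02,0,0,0,85],[0.53,0.255,-0.02,0,0,0,85]]'
python3 - <<'E'
from h import *
print(rows((.507,.2155,.150),116))
E
```

```text
clock: 7.92
eef_pos: [0.5063, 0.2145, 0.2498]
eef_rot: [-179.9, 0.0, 115.7]
force: [-0.4, -0.2, -0.2]
gripper_width: 0.997
gripper_force: 0.0
[0.003, 0.006, 0.499, -0.001, 0.001, -0.004]
```

```bash
python3 -m crank '[[0,0.005,0.1,0,0,0,85],[0,0.005,0.2,0,0,0,85],[0,0.005,0.3,0,0,0,85],[0,0.005,0.4,0,0,0,85],[0,0.005,0.5,0,0,0,85],[0,0.005,0.5,0,0,0,85]]'
python3 -m crank '[[0,0,0,0,0,0,30],[0,0,0,0,0,0,25],[0,0,0,0,0,0,20],[0,0,0,0,0,0,18],[0,0,0,0,0,0,16],[0,0,0,0,0,0,14],[0,0,0,0,0,0,12],[0,0,0,0,0,0,10]]' 40
python3 -m crank '[[0,0,0,0,0,0,5],[0,0,0,0,0,0,0],[0,0,0,0,0,0,0],[0,0,0,0,0,0,0]]' 60
```

```text
clock: 8.42
eef_pos: [0.5045, 0.2135, 0.1465]
eef_rot: [-179.5, -0.0, 115.6]
force: [-0.4, -0.5, -0.6]
gripper_width: 0.997
gripper_force: 0.0
clock: 9.08
eef_pos: [0.5077, 0.2168, 0.1511]
eef_rot: [179.9, 0.0, 115.8]
force: [1.3, 0.2, 2.9]
gripper_width: 0.152
gripper_force: 40.6
clock: 9.42
eef_pos: [0.5078, 0.2168, 0.1512]
eef_rot: [179.9, 0.0, 115.8]
force: [2.2, -0.5, 5.1]
gripper_width: 0.153
gripper_force: 59.5
```

```bash
python3 -m crank '[[0,0,-0.005,0,0,0,0],[0,0,-0.015,0,0,0,0],[0,0,-0.03,0,0,0,0],[0,0,-0.045,0,0,0,0],[0,0,-0.06,0,0,0,0],[0,0,-0.07,0,0,0,0],[0,0,-0.075,0,0,0,0],[0,0,-0.075,0,0,0,0]]'
python3 - <<'E'
from h import *
im=vision.get_image('scene'); cv2.imwrite('pics/s2.png',im['pixels'])
for n in('dish_middle','lime_center','dish_grip'): print([(np.round(d['point'],3),d['confidence']) for d in models.place_of(n,'scene')])
print(r.observe()['wrist_torque'])
E
```

```text
clock: 10.08
eef_pos: [0.5071, 0.2166, 0.1656]
eef_rot: [180.0, -0.0, 115.8]
force: [0.3, 0.1, -2.8]
gripper_width: 0.152
gripper_force: 58.4
[(array([0.509, 0.216, 0.061]), 0.65), (array([ 0.503,  0.216, -0.   ]), 0.56), (array([ 0.524, -0.259,  0.054]), 0.53)]
[(array([0.51 , 0.216, 0.061]), 0.8), (array([0.714, 0.21 , 0.03 ]), 0.69), (array([0.293, 0.225, 0.031]), 0.61), (array([ 0.719, -0.266,  0.001]), 0.33)]
[(array([0.509, 0.216, 0.162]), 0.61)]
[ 0.02115704 -0.03654212 -0.01638263]
```

View pics/s2.png

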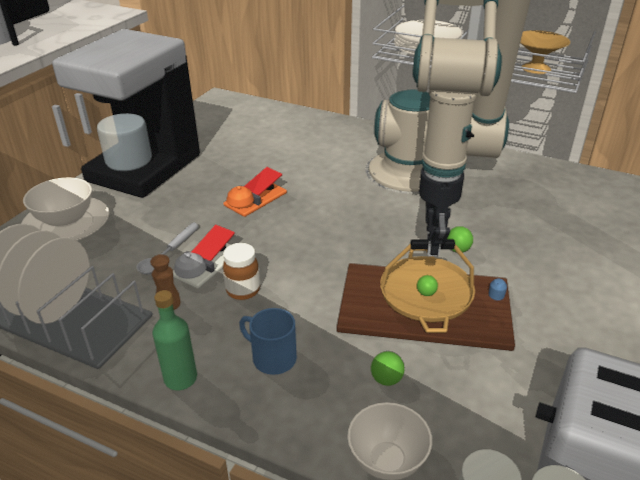

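The scene view shows the dish off the board and level, with the lime in the middle at (428,286). The bell's paddle at (213,243) is back up. I'll continue the lift.

```bash
python3 -m crank '[[0,0,-0.01,0,0,0,0],[0,0,-0.03,0,0,0,0],[0,0,-0.06,0,0,0,0],[0,0,-0.09,0,0,0,0],[0,0,-0.12,0,0,0,0],[0,0,-0.15,0,0,0,0],[0,0,-0.18,0,0,0,0],[0,0,-0.21,0,0,0,0]]'
python3 -m crank '[[0,0,-0.03,0,0,0,0],[0,0,-0.06,0,0,0,0],[0,0,-0.09,0,0,0,0],[0,0,-0.12,0,0,0,0],[0,0,-0.15,0,0,0,0],[0,0,-0.18,0,0,0,0],[0,0,-0.2,0,0,0,0],[0,0,-0.21,0,0,0,0]]'
python3 -m crank '[[0,0,-0.005,0,0,0,0],[0,0,-0.005,0,0,0,0]]'
python3 - <<'E'
from h import *
print(rows((.502,.2165,.2512),116+81))
im=vision.get_image('top')
W=cloud(im);X,Y,Z=W[...,0],W[...,1],W[...,2]
for n in ('lime_center','dish_middle','salt_pot'):print([(np.round(d['point'],3),d['confidence']) for d in models.place_of(n,'top')])
E
```

```text
clock: 10.95
eef_pos: [0.5071, 0.2166, 0.2082]
eef_rot: [180.0, 0.0, 115.8]
force: [-0.4, 0.2, -3.8]
gripper_width: 0.15
gripper_force: 58.5
clock: 11.62
eef_pos: [0.5073, 0.2166, 0.2501]
eef_rot: [179.9, 0.0, 115.8]
force: [0.2, 0.5, -2.7]
gripper_width: 0.154
gripper_force: 58.5
clock: 11.78
eef_pos: [0.507, 0.2165, 0.2504]
eef_rot: [180.0, -0.0, 115.8]
force: [-0.6, -0.1, -3.2]
gripper_width: 0.15
gripper_force: 58.5
[0.011, -0.022, -0.004, 0.0, 0.0, -0.903]
[(array([0.715, 0.211, 0.032]), 0.97), (array([0.288, 0.225, 0.028]), 0.8), (array([0.511, 0.22 , 0.146]), 0.51)]
[(array([0.514, 0.213, 0.144]), 0.9)]
[(array([0.426, 0.341, 0.019]), 0.59), (array([ 0.62 , -0.147, -0.001]), 0.31)]
```

```bash
python3 -m crank '[[0,-0.002,0,0,0,-0.005,0],[0.002,-0.004,0,0,0,-0.015,0],[0.004,-0.008,0,0,0,-0.03,0],[0.006,-0.012,0,0,0,-0.05,0],[0.008,-0.016,0,0,0,-0.075,0],[0.01,-0.02,0,0,0,-0.1,0],[0.01,-0.022,0,0,0,-0.125,0],[0.01,-0.022,0,0,0,-0.15,0]]'
python3 -m crank '[[0,0,0,0,0,-0.025,0],[0,0,0,0,0,-0.05,0],[0,0,0,0,0,-0.075,0],[0,0,0,0,0,-0.1,0],[0,0,0,0,0,-0.125,0],[0,0,0,0,0,-0.15,0],[0,0,0,0,0,-0.175,0],[0,0,0,0,0,-0.2,0]]'
python3 -m crank '[[0,0,0,0,0,-0.025,0],[0,0,0,0,0,-0.05,0],[0,0,0,0,0,-0.075,0],[0,0,0,0,0,-0.1,0],[0,0,0,0,0,-0.125,0],[0,0,0,0,0,-0.15,0],[0,0,0,0,0,-0.175,0],[0,0,0,0,0,-0.2,0]]'
python3 -m crank '[[0,0,0,0,0,-0.025,0],[0,0,0,0,0,-0.05,0],[0,0,0,0,0,-0.075,0],[0,0,0,0,0,-0.1,0],[0,0,0,0,0,-0.125,0],[0,0,0,0,0,-0.15,0],[0,0,0,0,0,-0.175,0],[0,0,0,0,0,-0.2,0]]'
python3 -m crank '[[0,0,0,0,0,-0.025,0],[0,0,0,0,0,-0.05,0],[0,0,0,0,0,-0.075,0],[0,0,0,0,0,-0.1,0],[0,0,0,0,0,-0.12,0],[0,0,0,0,0,-0.135,0],[0,0,0,0,0,-0.145,0],[0,0,0,0,0,-0.15,0]]'
python3 -m crank '[[0,0,0,0,0,0,0],[0,0,0,0,0,0,0],[0,0,0,0,0,0,0],[0,0,0,0,0,0,0]]'
python3 - <<'E'
from h import *
for c in('top','scene'):
    im=vision.get_image(c); cv2.imwrite(f'pics/{c}3.png',im['pixels'])
    for n in ('lime_center','dish_middle','salt_pot','dish'):print([(np.round(d['point'],3),d['confidence']) for d in models.place_of(n,c)])
    if c=='top':
        W=cloud(im);X,Y,Z=W[...,0],W[...,1],W[...,2]
        # ears: points 100..128 mm from the axis, z around .145
        m=(np.hypot(X-.502,Y-.216)>.1)&(np.hypot(X-.502,Y-.216)<.135)&(Z>.125)&(Z<.165)
        P=W[m]; 
        for s in(1,-1):
            Q=P[(P[:,1]-.216)*s>.03]; 
            if len(Q): d=Q.mean(0)-[.502,.216,0];print(s,len(Q),Q.mean(0),np.degrees(np.arctan2(d[1],d[0])))
        m=(np.abs(Z-.018)<.006)&(np.abs(X-.5)<.25)&(np.abs(Y-.2)<.22)
        k,l,st,ce=cv2.connectedComponentsWithStats(m.astype(np.uint8)); 
        i=1+np.argmax(st[1:,4]); print(cv2.minAreaRect((W[l==i][:,:2]*1000).astype(np.float32)))
E
```

```text
clock: 12.65
eef_pos: [0.5019, 0.2164, 0.2503]
eef_rot: [-180.0, -0.0, 129.4]
force: [0.4, -0.6, -2.7]
gripper_width: 0.154
gripper_force: 58.5
clock: 13.32
eef_pos: [0.502, 0.2164, 0.2503]
eef_rot: [-180.0, -0.0, 147.4]
force: [0.4, 0.3, -3.3]
gripper_width: 0.155
gripper_force: 58.5
clock: 13.98
eef_pos: [0.5021, 0.2164, 0.2503]
eef_rot: [180.0, -0.0, 165.4]
force: [0.0, -0.7, -2.9]
gripper_width: 0.156
gripper_force: 58.5
clock: 14.65
eef_pos: [0.502, 0.2164, 0.2503]
eef_rot: [180.0, -0.0, -176.6]
force: [-0.3, -0.2, -3.6]
gripper_width: 0.153
gripper_force: 58.5
clock: 15.32
eef_pos: [0.5021, 0.2164, 0.2503]
eef_rot: [180.0, 0.0, -163.2]
force: [-1.2, -0.7, -3.2]
gripper_width: 0.149
gripper_force: 58.5
clock: 15.65
eef_pos: [0.5021, 0.2164, 0.2503]
eef_rot: [180.0, 0.0, -163.2]
force: [0.6, -0.5, -2.5]
gripper_width: 0.158
gripper_force: 58.5
[(array([0.718, 0.212, 0.03 ]), 0.74), (array([0.288, 0.227, 0.031]), 0.71), (array([0.502, 0.217, 0.148]), 0.67)]
[(array([0.509, 0.219, 0.254]), 0.73), (array([0.51 , 0.213, 0.145]), 0.69)]
[(array([0.425, 0.341, 0.019]), 0.65), (array([0.505, 0.218, 0.116]), 0.6)]
[(array([0.504, 0.222, 0.118]), 0.63)]
1 38 [0.45091647 0.32251915 0.14713502] 115.62103848196448
-1 173 [0.53486753 0.10733938 0.14692447] -73.17054786258397
((512.3233642578125, 181.57659912109375), (199.74815368652344, 266.7123107910156), 16.7729549407959)
[(array([0.292, 0.228, 0.033]), 0.6), (array([0.714, 0.21 , 0.029]), 0.59), (array([0.502, 0.216, 0.146]), 0.54)]
[(array([0.506, 0.215, 0.144]), 0.92)]
[(array([0.426, 0.339, 0.019]), 0.8), (array([ 0.575, -0.263,  0.   ]), 0.31)]
[(array([0.504, 0.218, 0.118]), 0.61), (array([0.505, 0.214, 0.145]), 0.17)]
```

View pics/scene3.png

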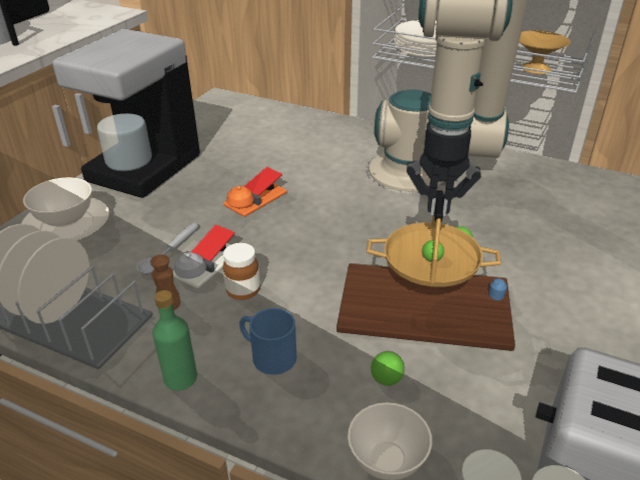

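View pics/top3.png

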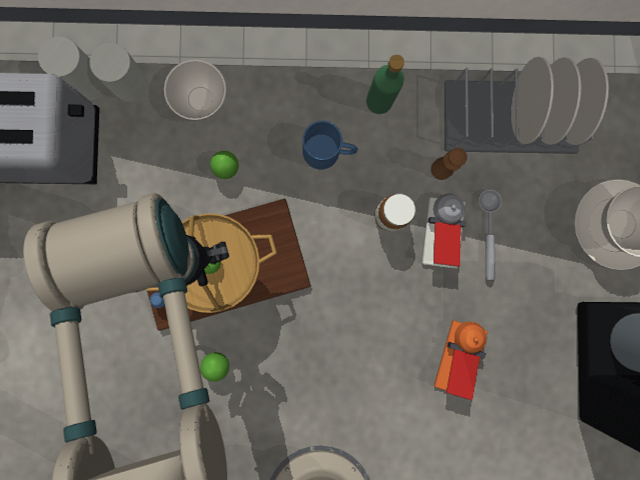

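Both views show the dish level above the board with the lime in its middle, at (433,251) in the scene view. The ears lie along the board: ear -73.2°, board axis -73.2°. The underside is at about .118 m, and the other things look unmoved, so I'll hand it in.

```bash
python3 -c "
from rig import job_done; print(job_done())"
```

```text
the job is handed in; nothing more can be done
None
```

The job is handed in: I pressed the bell's paddle to its stop and it sprang back. The dish is held level about 10 cm above the middle of the board, ears along its long side and the lime in the middle, and nothing else looked moved in the last pictures.

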